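# Find the copper tin by weight and rack it

### The job

Of the two closed tins standing on the bench, one is filled with copper cuttings and the other with aluminium, and only the weight tells them apart. Keeping them upright, lift each in turn clear of the bench to feel which is heavier; put the lighter one back to stand on the bench, and slide the heavier one from the front into the empty middle bay of the rack, past its spring cheek and fully home against the back plate, without forcing it. Then let go, and leave everything else as it is.

Things in the scene. Friction and masses are not known exactly. Their poses are not given: they have to be found in the camera images.
- tin_j: One of the two look-alike closed tins on the bench: plain square tinplate, 56 x 56 mm, 90 mm tall, upright corners rounded to 8 mm radius; the press-on lid is its top 15 mm and stays on. Origin at the centre of its underside, z up, x and y square to its sides. The aluminium tin weighs 0.28 to 0.4 kg, the copper one 0.65 to 0.83 kg, centred; neither name nor place tells which this is.
- tin_k: The other look-alike closed tin: same size, shape and axes; copper if tin_j is aluminium, and the reverse.
- rack: Low grey steel rack, fixed, of three bays side by side, open above and at the front (its -x side, to the robot); the middle one is empty. Origin on the bench under the centre of a tin fully home in the middle bay; x points from mouth to back plate, y left, z up. Floor plate 6 mm thick, 236 mm wide, from x = -125 to +38 mm: before the dividers it is a bare apron for setting a tin down.
- racked_left: Round closed tin, 50 mm across, 85 mm tall, already in the rack's left bay, 74 mm left of the middle one; origin under its centre. Bystander, to be left alone.
- racked_right: Round closed tin, 50 mm across, 85 mm tall, already in the rack's right bay, 74 mm right of the middle one; origin under its centre. Bystander, to be left alone.
- knife: Red utility knife lying on the green cutting mat, about 160 x 26 x 20 mm; origin under its middle. Bystander.
- side_cutters: Side-cutting pliers with orange handles lying on the bench, about 140 x 50 x 15 mm; origin under the pivot. Bystander.
- tape_roll: Roll of brown tape lying flat, 90 mm across, 24 mm tall; origin under its centre. Bystander.
- blade_pack: Flat black blade pack, 85 x 30 x 16 mm; origin under its centre. Bystander.
- cup: White plastic cup, 84 mm across, 75 mm tall; origin under its centre. Bystander.
- bay_mouth (a point): Floor point (6 mm above the bench) midway between the front ends of the two dividers of the middle bay, 47 mm before the rack's origin. Dividers: 14 mm thick, noses rounded to 7 mm radius, tops 40 mm above the bench. The bay is 60 mm wide: a tin has 2 mm each side. The tins in the next bays stand 20 mm from its sides, too near for fingers: grip it front and back.
- back_plate: Back plate of the rack, 6 mm thick, 236 mm wide, top 36 mm above the bench, nothing behind it. Origin at the foot of its front face in the middle of the middle bay, on the floor plate (6 mm above the bench), 28 mm behind the rack's origin; axes as the rack's. A tin that touches it is fully home, its centre at the rack's origin.
- spring_cheek (a point): Middle of the inner face of the middle bay's spring cheek when free: brass bar 20 mm tall (11 to 31 mm above the bench) in the right divider, flat for 26 mm about this point, with a 27 mm sloping lead-in before it. It stands 5 mm into the bay, gives way sideways with 7 to 10 N and presses the tin to the left: a push of up to 20 N at the lead-in, then a drag of 3 to 16 N all the way home.
Not all that is in view belongs to the job. Leave any green, purple or yellow look-alike of the tin_k alone.

How it is judged:
On the way, in this order (a step that is already met when the one before it is completed fails the run):
1. the lighter tin is lifted clear while the heavier one (which bears down with over 5 N) stands (((height (world z) of tin_j above 0.015 m and height (world z) of tin_k below 0.012 m and contact force between tin_k and anything else above 5 N) or (height (world z) of tin_k above 0.015 m and height (world z) of tin_j below 0.012 m and contact force between tin_j and anything else above 5 N))), for 0.2 s.
2. after that the heavier tin is lifted clear (again, if it was lifted first) while the lighter one (under 5 N) stands (((height (world z) of tin_j above 0.015 m and height (world z) of tin_k below 0.012 m and contact force between tin_k and anything else below 5 N) or (height (world z) of tin_k above 0.015 m and height (world z) of tin_j below 0.012 m and contact force between tin_j and anything else below 5 N))), for 0.2 s.
At the end, for the whole second after the job is handed in: One tin stands on the floor of the rack's middle bay within 1.5 mm of the back plate, upright and at rest; the other, the lighter one, stands upright and at rest on the bare bench (bearing down with under 5 N) (((x of tin_j in the frame of rack between -0.0015 and 0.003 m and y of tin_j in the frame of rack between -0.004 and 0.004 m and z of tin_j in the frame of rack between 0.004 and 0.008 m and height (world z) of tin_k between -0.003 and 0.003 m and contact force between tin_k and anything else below 5 N) or (x of tin_k in the frame of rack between -0.0015 and 0.003 m and y of tin_k in the frame of rack between -0.004 and 0.004 m and z of tin_k in the frame of rack between 0.004 and 0.008 m and height (world z) of tin_j between -0.003 and 0.003 m and contact force between tin_j and anything else below 5 N)) and angle between each of tin_j, tin_k's own z axis and vertical below 0.05 rad and linear speed of each of tin_j, tin_k below 0.01 m/s); the robot touches nothing.
It fails at once if a tin is rammed home: it presses on the back plate with more than 25 N (contact force between any of tin_j, tin_k and back_plate above 25 N).
It fails at once if a tin is jammed in the rack: its contact forces on floor, dividers, cheek and back plate add up to more than 60 N (contact force between any of tin_j, tin_k and rack above 60 N).
It fails at once if a tin on the bench or in the gripper is tipped by more than 0.5 rad (angle between any of tin_j, tin_k's own z axis and vertical above 0.5 rad).
It fails at once if a tin already in the rack is shifted by more than 10 mm (distance of any of racked_left, racked_right from where it was at the start of the episode above 0.01 m).
It fails at once if another thing on the bench is shifted by more than 30 mm (distance of any of knife, side_cutters, tape_roll, blade_pack, cup from where it was at the start of the episode above 0.03 m).
It also fails if it takes over 67 s, if anything falls off the work surface, if the arm or the gripper's body presses on something with over 40 N, if the wrist force passes 120 N, or if a joint passes its speed limit or range.

### The arm

A 6-joint arm with a two-finger parallel gripper is mounted at the origin on the work surface. World frame = base frame: x ahead of the robot, y to its left, z up, the work surface at z = 0. Lengths are in m, angles in rad, forces in N, time in s.
With the tool pointing down it reaches from about 0.35 to 1 m from the base axis. Payload 7.1 kg.
Tool frame: the origin (TCP) lies between the finger pads; the fingertips stand 11 mm ahead of it and the grasp point (between the pads) lies 8 mm behind it (robot.nose_length is the distance from the TCP to the fingertips, in m); z points along the fingers, y is the line along which they close (so a half turn about z gives the same grasp; the last joint's range is limited). The gripper opens to 85 mm and grips with 20 to 120 N. Pads are 22 mm wide; open, the fingers measure 114 mm over their backs; the gripper's body (76 mm by 85 mm) begins 54 mm behind the grasp point. The pads swing forward as they close: fully open they stand 13 mm farther back than shut.
Start: joints at [-1.334, 0.423, 1.63, -0, 1.089, -0.019], TCP at [0.158, -0.605, 0.242] pointing down, gripper open.
Joint ranges: [-3, 3], [-0.9, 2.11], [0.09, 2.58], [-1.31, 4.45], [0.11, 2.69], [-2.54, 2.54]. Speed limits (rad/s): [2.39, 2.39, 3.01, 3.14, 3.14, 3.14].

### API

Orientations are given as a 3x3 rotation matrix whose columns are the frame's x, y, z axes.
In Python, from cell import get_obs, optics, robot gives the robot as it stands.
- The arm moves only by the tool send_rows, never from a script. Its argument "deltas" is text: rows parted by semicolons, each of 6 numbers parted by spaces: the shift along the tool's x, y, z scaled (see below), then the turn, a rotation vector about the tool's x, y, z scaled (see below). A call has 1 to 20 rows; each row shifts and turns the commanded pose from where the row before left it, along the tool's axes as they then stand; what a row does not reach is not made up. The controller multiplies each number of a shift by 0.02 m and each number of a turn by 8 degrees. A row lasts 1/10 s, in which the tool goes at most 50 mm and 8.59 degrees, less where a joint would pass 70% of its speed; a pose out of reach is approached as far as the arm can. A call with a number of a shift or a turn outside -1 to 1 is refused whole. A call with a gripper value outside its range is refused whole. "gripper" is the opening, from 0 (shut) to 1 (fully open), set as the call begins (left out, the last holds). The fingers move at their own pace and stop on an object; "newtons" is the grip in N (left out, the last holds). Time passes only in rows, so rows that do not move let the fingers close. It gives the time, the measured TCP pose, the force, the opening and the grip force at its end, in the units of the state.
- get_obs(): the state, without advancing time (a new reading comes with each control period).
- optics.get_image(name): name is "side" or "top"; returns a dict with "color" (420x560x3 uint8, red, green, blue), "intrinsics" (3x3 intrinsics, pixels), "D" ([k1, k2, p1, p2, k3] as OpenCV has them; the pictures are not rectified), "pose" (4x4, takes a point from camera to world coordinates). Camera axes: x right, y down, z forward; pixel columns grow to the right and rows downward; lengths in m; the calibration is good to about 2 mm. A picture is of the moment at which its call begins. There is no depth.
- robot.hand_in(): hands the job in; it is judged then, once.
The state is a dict: "t": time; "joints": joint angles; "qd": joint speeds; "joint_torque": joint torques, N m; "tool_pos": TCP position; "ee_rot": TCP orientation; "contact_force": force on the tool from outside, world axes, zero at the start; "wrist_torque": the same for the moment, N m; "gripper_width": finger opening in m; "finger_force": force on a finger pad.
Only numpy, scipy, OpenCV 4.12 (cv2) and the standard library are available. Lean on these libraries where they do the work, as an engineer would, in place of code of your own. Each camera call takes 0.05 s, during which the arm holds its last target. There are 200 camera calls.

## Working session

There is one attempt and no reset: what is moved stays moved. The work goes in short steps, Python scripts to look and compute and a tool call to move; the robot and the scene stay as the last step left them, time stands still between calls to the robot, and variables do not carry over. Pictures are saved under pics/ and viewed, at most 10 in all, crops included, and the job is handed in when it is done.

Besides the shell and the picture viewer there is one more tool, called after "Emit:" by a JSON object that holds its "method" and its "body". send_rows: Moves the arm, as the interface text tells. Its arguments: {"type":"object","properties":{"deltas":{"type":"string"},"gripper":{"type":"number"},"newtons":{"type":"number"}},"required":["deltas"]}

```bash
mkdir -p pics; ls; cat > h.py <<'E'
import numpy as np, cv2
from cell import get_obs, optics, robot
def snap(n,f):
    d=optics.get_image(n); cv2.imwrite('pics/'+f,d['color'][:,:,::-1]); np.savez('pics/'+f[:-4]+'.npz',**{k:np.array(v) for k,v in d.items()}); return d
def ray(d,uv,z):
    p=cv2.undistortPoints(np.array(uv,float).reshape(-1,1,2),np.array(d['intrinsics']),np.array(d['D']))[:,0]
    T=np.array(d['pose']); r=np.c_[p,np.ones(len(p))]@T[:3,:3].T; o=T[:3,3]
    return o+r*((z-o[2])/r[:,2])[:,None]
def proj(d,P):
    T=np.linalg.inv(np.array(d['pose']));r=cv2.Rodrigues(T[:3,:3])[0]
    return cv2.projectPoints(np.array(P,float).reshape(-1,3),r,T[:3,3],np.array(d['intrinsics']),np.array(d['D']))[0][:,0]
E
python3 - <<'E'
from h import *
for n in('top','side'):
    d=snap(n,n+'0.png'); print(n,np.round(d['pose'],3).tolist(),np.round(d['intrinsics'],1).tolist(),d['D'])
o=get_obs(); print(o)
E
```

```text
pics
top [[0.021, -0.999, 0.047, 0.472], [-1.0, -0.02, 0.012, 0.084], [-0.011, -0.048, -0.999, 1.145], [0.0, 0.0, 0.0, 1.0]] [[486.9, 0.0, 288.7], [0.0, 486.9, 213.3], [0.0, 0.0, 1.0]] [0.05584428 0.         0.         0.         0.        ]
side [[-0.923, -0.261, 0.283, 0.129], [-0.385, 0.606, -0.696, 1.038], [0.011, -0.752, -0.659, 0.978], [0.0, 0.0, 0.0, 1.0]] [[524.7, 0.0, 282.2], [0.0, 524.7, 209.1], [0.0, 0.0, 1.0]] [-0.04610647  0.          0.          0.          0.        ]
{'t': 0.1, 'joints': array([-1.33398812e+00,  4.23786115e-01,  1.63061381e+00, -2.56900315e-05,
        1.08860789e+00, -1.90298507e-02]), 'qd': array([-0.0013239 , -0.00178607, -0.00323873,  0.00133222, -0.0012696 ,
       -0.00040125]), 'joint_torque': array([-7.08127354e-04, -5.58427906e+01, -2.82446158e+01, -1.11585396e-04,
        2.97555031e-03, -4.19673665e-05]), 'tool_pos': array([ 0.15804719, -0.60418708,  0.24160978]), 'ee_rot': array([[ 9.67448541e-01,  2.53067571e-01, -3.54122567e-04],
       [ 2.53067818e-01, -9.67447570e-01,  1.37032045e-03],
       [ 4.18865112e-06, -1.41533155e-03, -9.99998998e-01]]), 'contact_force': array([0.30514355, 0.47518878, 0.65193771]), 'wrist_torque': array([ 0.00596422,  0.01990242, -0.00663703]), 'finger_force': 0.0, 'gripper_width': 0.08568975522458216}
```

View pics/top0.png

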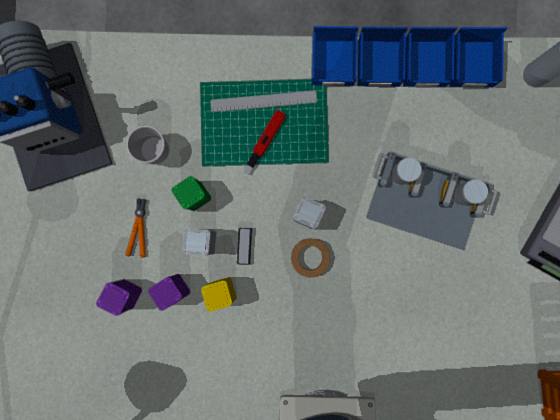

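View pics/side0.png

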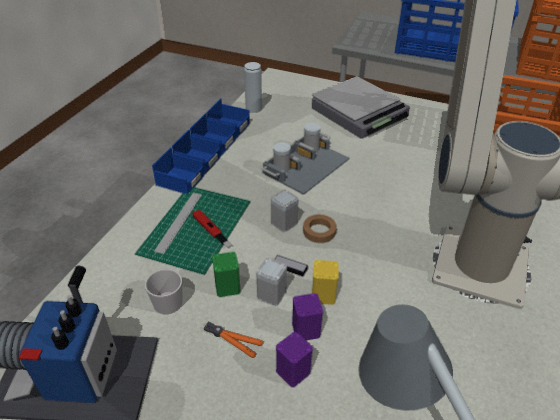

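Candidates: silver tins at top (309,213) and (198,241). Look-alikes to leave: green (190,193), purple (118,297) and (169,291), yellow (217,294). I choose the two plain silver ones. The rack is at about (430,200), with its mouth facing the bottom and its bays along the upper edge. Checking with one close crop.

```bash
python3 - <<'E'
import cv2,numpy as np
im=cv2.imread('pics/top0.png')
a=cv2.resize(im[185:270,170:340],None,fx=4.6,fy=4.6,interpolation=2)[:, :780]
b=cv2.resize(im[145:255,360:505],None,fx=5.4,fy=5.4,interpolation=2)
cv2.imwrite('pics/ca.png',a);cv2.imwrite('pics/cb.png',b)
E
```

```text
(no output)
```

View pics/ca.png

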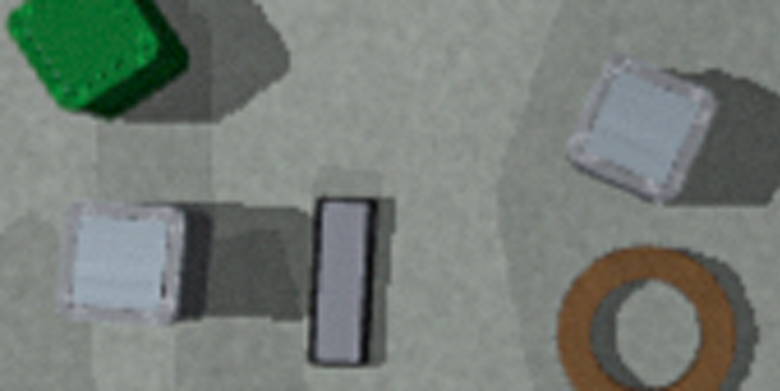

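View pics/cb.png

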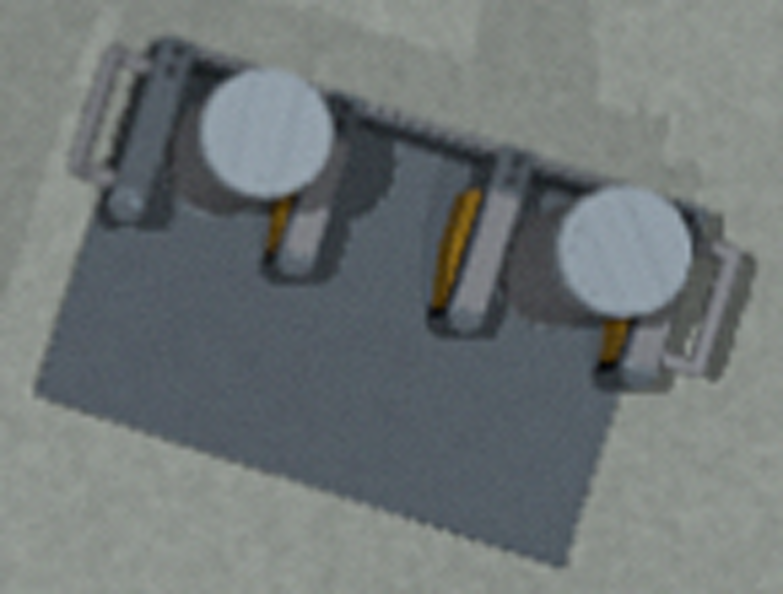

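The crops show both chosen tins are plain silver: A's top centre is at about (197,242), B's at about (310,213). In the rack, the middle bay lies between the dividers with noses at about (415,192) and (446,204). The round tins are at about (409,169) and (476,191), and the front floor corners at (367,218) and (465,250).

```bash
python3 - <<'E'
from h import *
d=dict(np.load('pics/top0.npz')); im=d['color'].astype(int)
m=((im[:,:,2]-im[:,:,1])>2).astype(np.uint8)
big=cv2.resize(m*255,None,fx=4,fy=4,interpolation=cv2.INTER_LINEAR)
for nm,(u,v) in dict(A=(197,242),B=(310,213)).items():
    w=np.zeros_like(m); w[v-20:v+21,u-20:u+21]=m[v-20:v+21,u-20:u+21]
    w=cv2.morphologyEx(w,cv2.MORPH_OPEN,np.ones((3,3),np.uint8)); w=cv2.morphologyEx(w,cv2.MORPH_CLOSE,np.ones((5,5),np.uint8))
    c=max(cv2.findContours(w,0,1)[0],key=cv2.contourArea)
    P=ray(d,c[:,0].astype(float),.09)
    r=cv2.minAreaRect((P[:,:2]*1000).astype(np.float32)); print(nm,r)
f=lambda x,y:(360+(x+.5)/5.4-.5,145+(y+.5)/5.4-.5)
def w(pts,z): return ray(d,[f(*p) for p in pts],z)[:,:2]
F=w([(36,394),(565,566)],.006); y=(F[0]-F[1]);print('front',F,np.linalg.norm(y)); y/=np.linalg.norm(y); x=np.array([y[1],-y[0]])
print('yaw',np.arctan2(x[1],x[0]),'origin from front',F.mean(0)+.125*x)
R=w([(267,132),(624,250)],.085); v=R[0]-R[1]; print('tins',R,np.linalg.norm(v),'yaw',np.arctan2(-v[0],v[1]),'mid',R.mean(0))
N=w([(127,205),(295,258),(463,318),(640,365)],.04); print('noses',N,'mid',N[1:3].mean(0),'origin',N[1:3].mean(0)+.040*x)
# side view checks of tins tops
E
```

```text
A ((455.93560791015625, 294.61407470703125), (56.1360969543457, 58.30400848388672), 1.1057740449905396)
B ((524.83447265625, 52.972267150878906), (56.30552291870117, 58.958621978759766), 68.43862915039062)
front [[ 0.51972427 -0.08380566]
 [ 0.4507576  -0.30932711]] 0.23583114592018728
yaw -0.2967782999719087 origin from front [ 0.60477639 -0.23312149]
tins [[ 0.62389653 -0.16327532]
 [ 0.57875882 -0.3048313 ]] 0.14857829145285492 yaw -0.308675961037896 mid [ 0.60132767 -0.23405331]
noses [[ 0.59854697 -0.11578272]
 [ 0.5775043  -0.18593888]
 [ 0.55364989 -0.25550568]
 [ 0.53545322 -0.32800661]] mid [ 0.5655771  -0.22072228] origin [ 0.60382844 -0.23241991]
```

Emit:
{"method": "send_rows", "body": {"deltas": "0 0 0 0 0 -0.96;0 0 0 0 0 -0.96;0 0 0 0 0 -0.96;0 0 0 0 0 -0.96;0 0 0 0 0 -0.96;0 0 0 0 0 -0.96;0 0 0 0 0 -0.95;1 0.13 0 0 0 0;1 0.13 0 0 0 0;1 0.13 0 0 0 0;1 0.13 0 0 0 0;1 0.13 0 0 0 0;1 0.13 0 0 0 0;1 0.13 0 0 0 0;1 0.13 0 0 0 0;1 0.13 0 0 0 0;1 0.13 0 0 0 0;1 0.13 0 0 0 0;1 0.13 0 0 0 0;1 0.13 0 0 0 0", "gripper": 1, "newtons": 40}}

```text
t: 2.1
tool_pos: [0.2862, -0.374, 0.2424]
ee_rot: [[0.369, 0.929, 0.0], [0.929, -0.369, -0.0], [-0.0, 0.0, -1.0]]
contact_force: [0.3, -0.3, -0.5]
gripper_width: 0.0851
finger_force: 0.0
```

Emit:
{"method": "send_rows", "body": {"deltas": "1 0.13 0 0 0 0;1 0.13 0 0 0 0;1 0.13 0 0 0 0;1 0.13 0 0 0 0;1 0.13 0 0 0 0;1 0.13 0 0 0 0;1 0.13 0 0 0 0;1 0.13 0 0 0 0;1 0.13 0 0 0 0;1 0.13 0 0 0 0;1 0.13 0 0 0 0;1 0.13 0 0 0 0;1 0.13 0 0 0 0;1 0.13 0 0 0 0;1 0.13 0 0 0 0;1 0.13 0 0 0 0;1 0.13 0 0 0 0;1 0.13 0 0 0 0;1 0.13 0 0 0 0;1 0.13 0 0 0 0"}}

```text
t: 4.1
tool_pos: [0.4815, -0.0214, 0.2424]
ee_rot: [[0.369, 0.93, 0.0], [0.93, -0.369, -0.0], [0.0, 0.0, -1.0]]
contact_force: [-0.8, -0.4, -0.7]
gripper_width: 0.0856
finger_force: 0.0
```

```bash
cat >> h.py <<'E'
def go(x,y,z,yaw,show=True):
    "tool-frame deltas (units) to a pose; yaw = world angle of the tool's y axis; shift in the axes AFTER the turn"
    o=get_obs(); R=o['ee_rot']; p=o['tool_pos']; a=np.arctan2(R[1,1],R[0,1]); dy=(yaw-a+np.pi/2)%np.pi-np.pi/2
    a+=dy; Y=np.array([np.cos(a),np.sin(a)]); X=np.array([-Y[1],Y[0]]); D=np.array([x,y])-p[:2]
    print('t',round(o['t'],2),'pos',np.round(p,4),'turn z',round(-np.degrees(dy)/8,3),'shift',np.round(np.array([X@D,Y@D,p[2]-z])/.02,2),'F',np.round(o['contact_force'],2),'w',round(o['gripper_width'],4),'tilt',np.round(R[:2,2],4))
E
python3 -c "
from h import *
go(.5248,.053,.052,-.377)"
```

```text
t 4.1 pos [ 0.4815 -0.0214  0.2424] turn z -0.005 shift [4.26 0.64 9.52] F [-0.84 -0.36 -0.72] w 0.0856 tilt [ 0.0003 -0.    ]
```

Emit:
{"method": "send_rows", "body": {"deltas": "1 0.16 0 0 0 0;1 0.16 0 0 0 0;1 0.16 0 0 0 0;1 0.16 0 0 0 0;0.26 0 0.2 0 0 0;0 0 1 0 0 0;0 0 1 0 0 0;0 0 1 0 0 0;0 0 1 0 0 0;0 0 1 0 0 0;0 0 1 0 0 0;0 0 1 0 0 0;0 0 1 0 0 0;0 0 1 0 0 0;0 0 0.3 0 0 0;0 0 0 0 0 0"}}

```text
t: 5.7
tool_pos: [0.5238, 0.0514, 0.0516]
ee_rot: [[0.369, 0.929, -0.002], [0.929, -0.369, -0.0], [-0.001, -0.002, -1.0]]
contact_force: [-0.5, -0.7, 0.5]
gripper_width: 0.0852
finger_force: 0.0
```

Emit:
{"method": "send_rows", "body": {"deltas": "0 0 0 0 0 0;0 0 0 0 0 0;0 0 0 0 0 0;0 0 0 0 0 0;0 0 0 0 0 0;0 0 0 0 0 0;0 0 0 0 0 0;0 0 0 0 0 0", "gripper": 0, "newtons": 40}}

```text
t: 6.5
tool_pos: [0.5253, 0.0516, 0.0534]
ee_rot: [[0.369, 0.929, 0.001], [0.929, -0.369, 0.0], [0.001, 0.001, -1.0]]
contact_force: [-2.2, 0.0, 6.6]
gripper_width: 0.0555
finger_force: 42.1
```

```bash
python3 -c "
from h import *
go(.5248,.053,.092,-.377)"
```

```text
t 6.5 pos [0.5253 0.0516 0.0534] turn z -0.008 shift [ 0.06 -0.05 -1.93] F [-2.22  0.02  6.58] w 0.0555 tilt [0.0013 0.0001]
```

Emit:
{"method": "send_rows", "body": {"deltas": "0 0 -0.5 0 0 0;0 0 -0.5 0 0 0;0 0 -0.5 0 0 0;0 0 -0.5 0 0 0;0 0 0 0 0 0;0 0 0 0 0 0;0 0 0 0 0 0;0 0 0 0 0 0"}}

```text
t: 7.3
tool_pos: [0.5245, 0.0515, 0.0918]
ee_rot: [[0.369, 0.929, -0.001], [0.929, -0.369, -0.0], [-0.0, -0.001, -1.0]]
contact_force: [0.7, 0.3, -6.0]
gripper_width: 0.0559
finger_force: 45.4
```

```bash
python3 -c "
from h import *
go(.5248,.053,.052,-.377)"
```

```text
t 7.3 pos [0.5245 0.0515 0.0918] turn z -0.008 shift [ 0.08 -0.01  1.99] F [ 0.68  0.32 -6.03] w 0.0559 tilt [-0.0011 -0.    ]
```

About 6 N, so B looks heavy. Put it back and weigh A.

Emit:
{"method": "send_rows", "body": {"deltas": "0 0 0.6 0 0 0;0 0 0.6 0 0 0;0 0 0.4 0 0 0;0 0 0.2 0 0 0;0 0 0.1 0 0 0;0 0 0 0 0 0"}}

```text
t: 7.9
tool_pos: [0.5249, 0.0515, 0.0541]
ee_rot: [[0.369, 0.929, -0.0], [0.929, -0.369, -0.0], [-0.0, -0.0, -1.0]]
contact_force: [0.4, -0.4, -6.8]
gripper_width: 0.0558
finger_force: 45.3
```

Emit:
{"method": "send_rows", "body": {"deltas": "0 0 0 0 0 0;0 0 0 0 0 0;0 0 0 0 0 0;0 0 0 0 0 0;0 0 0 0 0 0;0 0 0 0 0 0;0 0 -1 0 0 0;0 0 -1 0 0 0;0 0 -1 0 0 0;0 0 -1 0 0 0;0 0 -1 0 0 0", "gripper": 1}}

```text
t: 9.0
tool_pos: [0.5247, 0.0515, 0.1551]
ee_rot: [[0.369, 0.929, -0.0], [0.929, -0.369, -0.0], [-0.0, -0.0, -1.0]]
contact_force: [-0.3, -0.4, -1.0]
gripper_width: 0.0854
finger_force: 0.0
```

```bash
python3 -c "
from h import *
go(.4555,.2945,.052,.0)"
```

```text
t 9.0 pos [0.5247 0.0515 0.1551] turn z -2.708 shift [12.15 -3.46  5.16] F [-0.27 -0.37 -1.  ] w 0.0854 tilt [-0.0001 -0.    ]
```

Emit:
{"method": "send_rows", "body": {"deltas": "0 0 0 0 0 -0.92;0 0 0 0 0 -0.92;0 0 0 0 0 -0.92;0.93 -0.26 0 0 0 0;0.93 -0.26 0 0 0 0;0.93 -0.26 0 0 0 0;0.93 -0.26 0 0 0 0;0.93 -0.26 0 0 0 0;0.93 -0.26 0 0 0 0;0.93 -0.26 0 0 0 0;0.93 -0.26 0 0 0 0;0.93 -0.26 0 0 0 0;0.93 -0.26 0 0 0 0;0.93 -0.26 0 0 0 0;0.93 -0.26 0 0 0 0;0.93 -0.26 0 0 0 0;0 0 0 0 0 0;0 0 0 0 0 0"}}

```text
t: 10.8
tool_pos: [0.4553, 0.2928, 0.1542]
ee_rot: [[-0.008, 1.0, -0.0], [1.0, 0.008, -0.0], [-0.0, -0.0, -1.0]]
contact_force: [-0.3, 0.3, -0.3]
gripper_width: 0.0855
finger_force: 0.0
```

```bash
python3 -c "
from h import *
go(.4555,.2945,.052,.01)"
```

```text
t 10.8 pos [0.4553 0.2928 0.1542] turn z -0.012 shift [0.09 0.01 5.11] F [-0.29  0.28 -0.29] w 0.0855 tilt [-0.0002 -0.0004]
```

Emit:
{"method": "send_rows", "body": {"deltas": "0 0 1 0 0 0;0 0 1 0 0 0;0 0 1 0 0 0;0 0 1 0 0 0;0 0 1 0 0 0;0 0 0.1 0 0 0;0 0 0 0 0 0"}}

```text
t: 11.5
tool_pos: [0.4555, 0.292, 0.0521]
ee_rot: [[-0.006, 1.0, -0.001], [1.0, 0.006, -0.001], [-0.001, -0.001, -1.0]]
contact_force: [0.4, -0.0, 0.2]
gripper_width: 0.0854
finger_force: 0.0
```

Emit:
{"method": "send_rows", "body": {"deltas": "0 0 0 0 0 0;0 0 0 0 0 0;0 0 0 0 0 0;0 0 0 0 0 0;0 0 0 0 0 0;0 0 0 0 0 0;0 0 0 0 0 0;0 0 -0.5 0 0 0;0 0 -0.5 0 0 0;0 0 -0.5 0 0 0;0 0 -0.5 0 0 0;0 0 0 0 0 0;0 0 0 0 0 0;0 0 0 0 0 0;0 0 0 0 0 0", "gripper": 0, "newtons": 40}}

```text
t: 13.0
tool_pos: [0.4552, 0.2926, 0.0918]
ee_rot: [[-0.007, 1.0, -0.001], [1.0, 0.007, -0.001], [-0.001, -0.001, -1.0]]
contact_force: [0.1, -0.3, -2.2]
gripper_width: 0.0564
finger_force: 43.0
```

```bash
python3 -c "
from h import *
go(.4555,.2945,.052,.01)"
```

```text
t 13.0 pos [0.4552 0.2926 0.0918] turn z -0.019 shift [0.09 0.02 1.99] F [ 0.06 -0.34 -2.22] w 0.0564 tilt [-0.0008 -0.0005]
```

A is about 2–3 N, so it is the light one (B was 6–7 N). Step 1 is met. Set A back.

Emit:
{"method": "send_rows", "body": {"deltas": "0 0 0.6 0 0 0;0 0 0.6 0 0 0;0 0 0.4 0 0 0;0 0 0.2 0 0 0;0 0 0.12 0 0 0;0 0 0 0 0 0;0 0 0 0 0 0"}}

```text
t: 13.7
tool_pos: [0.4557, 0.2929, 0.054]
ee_rot: [[-0.007, 1.0, 0.0], [1.0, 0.007, 0.0], [0.0, 0.0, -1.0]]
contact_force: [0.2, 0.8, -2.6]
gripper_width: 0.0564
finger_force: 43.0
```

Emit:
{"method": "send_rows", "body": {"deltas": "0 0 0 0 0 0;0 0 0 0 0 0;0 0 0 0 0 0;0 0 0 0 0 0;0 0 0 0 0 0;0 0 0 0 0 0;0 0 -1 0 0 0;0 0 -1 0 0 0;0 0 -1 0 0 0;0 0 -1 0 0 0;0 0 -1 0 0 0;0 0 0 0 0 0.9;0 0 0 0 0 0.9;0 0 0 0 0 0.9", "gripper": 1}}

```text
t: 15.1
tool_pos: [0.4556, 0.2928, 0.1543]
ee_rot: [[0.366, 0.931, 0.0], [0.931, -0.366, 0.0], [0.0, 0.0, -1.0]]
contact_force: [-0.1, -0.9, -0.9]
gripper_width: 0.0853
finger_force: 0.0
```

```bash
python3 - <<'E'
from h import *
go(.5248,.0525,.052,-.377)
d=snap('top','top1.png'); im=d['color'].astype(int)
m=((im[:,:,2]-im[:,:,1])>2).astype(np.uint8)
u,v=310,213
w=np.zeros_like(m); w[v-20:v+21,u-20:u+21]=m[v-20:v+21,u-20:u+21]
w=cv2.morphologyEx(w,2,np.ones((3,3),np.uint8)); w=cv2.morphologyEx(w,3,np.ones((5,5),np.uint8))
c=max(cv2.findContours(w,0,1)[0],key=cv2.contourArea)
print(cv2.minAreaRect((ray(d,c[:,0].astype(float),.09)[:,:2]*1000).astype(np.float32)))
E
```

```text
t 15.1 pos [0.4556 0.2928 0.1543] turn z 0.015 shift [-9.9   7.64  5.11] F [-0.14 -0.93 -0.87] w 0.0853 tilt [0.0005 0.0003]
((525.1436767578125, 52.1047477722168), (56.70611572265625, 58.38310623168945), 66.73186492919922)
```

Emit:
{"method": "send_rows", "body": {"deltas": "-0.9 0.69 0 0 0 0;-0.9 0.69 0 0 0 0;-0.9 0.69 0 0 0 0;-0.9 0.69 0 0 0 0;-0.9 0.7 0 0 0 0;-0.9 0.7 0 0 0 0;-0.9 0.7 0 0 0 0;-0.9 0.7 0 0 0 0;-0.9 0.7 0 0 0 0;-0.9 0.7 0 0 0 0;-0.92 0.7 0 0 0 0;0 0 0 0 0 0;0 0 1 0 0 0;0 0 1 0 0 0;0 0 1 0 0 0;0 0 1 0 0 0;0 0 1 0 0 0;0 0 0.1 0 0 0;0 0 0 0 0 0;0 0 0 0 0 0"}}

```text
t: 17.15
tool_pos: [0.5272, 0.0528, 0.0527]
ee_rot: [[0.361, 0.933, 0.001], [0.933, -0.361, 0.0], [0.001, 0.001, -1.0]]
contact_force: [-0.2, -0.3, 0.6]
gripper_width: 0.0852
finger_force: 0.0
```

Emit:
{"method": "send_rows", "body": {"deltas": "0 0 0 0 0 0;0 0 0 0 0 0;0 0 0 0 0 0;0 0 0 0 0 0;0 0 0 0 0 0;0 0 0 0 0 0;0 0 0 0 0 0;0 0 -0.5 0 0 0;0 0 -0.5 0 0 0;0 0 -0.5 0 0 0;0 0 -0.5 0 0 0;0 0 -0.5 0 0 0;0 0 0 0 0 0;0 0 0 0 0 0;0 0 0 0 0 0", "gripper": 0, "newtons": 40}}

```text
t: 18.65
tool_pos: [0.5263, 0.0524, 0.1016]
ee_rot: [[0.361, 0.932, -0.001], [0.932, -0.361, -0.0], [-0.0, -0.001, -1.0]]
contact_force: [-0.6, -0.3, -7.0]
gripper_width: 0.0557
finger_force: 45.6
```

```bash
python3 -c "
from h import *
c,s=np.cos(-.298),np.sin(-.298)
p=np.array([.604,-.2328])+np.array([c,s])*-.082
print(p); go(*p,.092,-.298)"
```

```text
[ 0.5256141  -0.20872407]
t 18.65 pos [0.5263 0.0524 0.1016] turn z -0.514 shift [-12.49   3.8    0.48] F [-0.63 -0.31 -6.96] w 0.0557 tilt [-0.0007 -0.    ]
```

Emit:
{"method": "send_rows", "body": {"deltas": "0 0 0 0 0 -0.51;-0.83 0.25 0 0 0 0;-0.83 0.25 0 0 0 0;-0.83 0.25 0 0 0 0;-0.83 0.25 0 0 0 0;-0.83 0.25 0 0 0 0;-0.83 0.25 0 0 0 0;-0.83 0.25 0 0 0 0;-0.83 0.25 0 0 0 0;-0.83 0.25 0 0 0 0;-0.83 0.25 0 0 0 0;-0.83 0.25 0 0 0 0;-0.83 0.25 0 0 0 0;-0.83 0.25 0 0 0 0;-0.83 0.25 0 0 0 0;-0.83 0.25 0 0 0 0;0 0 0 0 0 0;0 0 0 0 0 0"}}

```text
t: 20.45
tool_pos: [0.5249, -0.2081, 0.1017]
ee_rot: [[0.295, 0.955, -0.0], [0.955, -0.295, 0.0], [0.0, -0.0, -1.0]]
contact_force: [0.6, -0.2, -7.1]
gripper_width: 0.0555
finger_force: 45.5
```

```bash
python3 - <<'E'
from h import *
go(.5256,-.2087,.060,-.298)
a=snap('top','top2.png')['color'];b=snap('side','side2.png')['color']
A=cv2.resize(a[130:270,350:500],None,fx=2.6,fy=3,interpolation=2)[:420]
B=cv2.resize(b[80:220,230:370],None,fx=2.8,fy=3,interpolation=2)[:420]
cv2.imwrite('pics/c2.png',np.hstack([A,B])[:,:,::-1])
E
```

```text
t 20.45 pos [ 0.5249 -0.2081  0.1017] turn z -0.012 shift [-0.02  0.04  2.09] F [ 0.59 -0.2  -7.05] w 0.0555 tilt [-0.0004  0.0004]
```

View pics/c2.png

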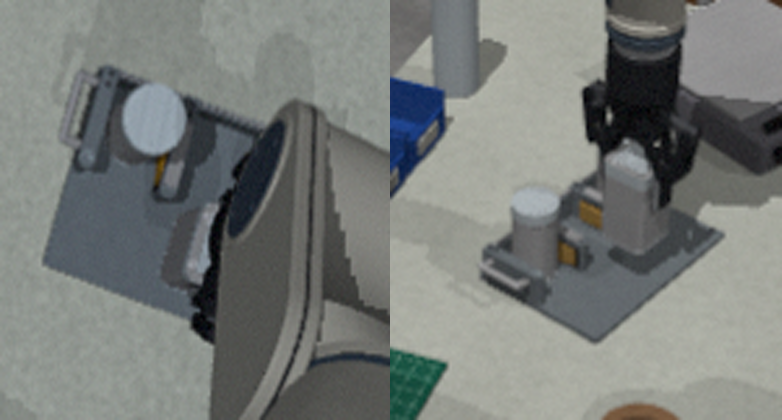

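Emit:
{"method": "send_rows", "body": {"deltas": "0 0 0.5 0 0 0;0 0 0.5 0 0 0;0 0 0.5 0 0 0;0 0 0.4 0 0 0;0 0 0.15 0 0 0;0 0 0.05 0 0 0;0 0 0.05 0 0 0;0 0 0 0 0 0"}}

```text
t: 21.35
tool_pos: [0.5254, -0.2077, 0.0592]
ee_rot: [[0.294, 0.956, 0.001], [0.956, -0.294, -0.0], [-0.0, 0.001, -1.0]]
contact_force: [-0.6, 0.3, -6.5]
gripper_width: 0.0557
finger_force: 45.6
```

```bash
python3 - <<'E'
from h import *
go(.5256,-.2087,.060,-.298)
d=snap('side','side3.png');b=d['color']
cv2.imwrite('pics/c3.png',cv2.resize(b[110:210,255:355],None,fx=6,fy=6,interpolation=2)[:,:,::-1])
o=np.array([.604,-.2328]);c,s=np.cos(-.298),np.sin(-.298)
def rk(x,y,z): return [*(o+x*np.array([c,s])+y*np.array([-s,c])),z]
pts=[rk(-.125,.118,.006),rk(-.125,-.118,.006),rk(-.11,.028,.006),rk(-.054,.028,.006),rk(-.047,.037,.04),rk(-.047,-.037,.04)]
print(np.round((proj(d,pts)-[255,110])*6,1).tolist())
E
```

```text
t 21.35 pos [ 0.5254 -0.2077  0.0592] turn z -0.004 shift [-0.05  0.02 -0.04] F [-0.6  0.3 -6.5] w 0.0557 tilt [ 0.0005 -0.0002]
[[289.6, 490.7], [563.2, 276.1], [375.8, 392.5], [288.5, 349.3], [269.2, 298.1], [357.2, 234.6]]
```

View pics/c3.png

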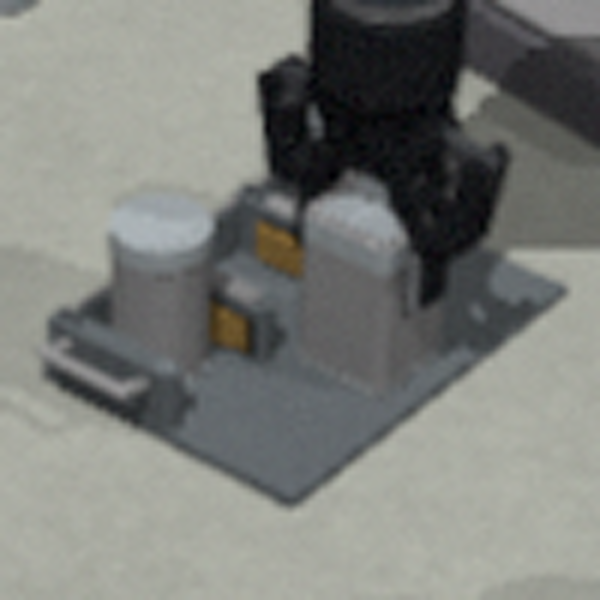

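The crop shows the tin just over the apron in front of the bay. The plate's front corners are at (290,505) and (566,290), and the tin's left-face foot runs from about (303,345) to (385,390). Next, measure that foot edge and the plate edge.

```bash
python3 - <<'E'
from h import *
d=dict(np.load('pics/side3.npz')); g=cv2.GaussianBlur(cv2.cvtColor(d['color'],7).astype(np.float32),(0,0),.7)
o=np.array([.604,-.2328]);c,s=np.cos(-.298),np.sin(-.298)
def rk(x,y,z): return [*(o+x*np.array([c,s])+y*np.array([-s,c])),z]
def prof(P,ax):
    uv=proj(d,P).astype(np.float32); return cv2.remap(g,uv[None,:,0],uv[None,:,1],cv2.INTER_LINEAR)[0]
ys=np.arange(.016,.042,.001)
p=np.mean([prof([rk(x,y,.006) for y in ys],0) for x in np.arange(-.1,-.06,.002)],0)
print('tin left foot',dict(zip((ys*1000).round(),p.round())))
xs=np.arange(-.136,-.112,.001)
p=np.mean([prof([rk(x,y,.006) for x in xs],0) for y in np.arange(.0,.1,.004)],0)
print('plate front',dict(zip((xs*1000).round(),p.round())))
ys=np.arange(.10,.134,.001)
p=np.mean([prof([rk(x,y,.006) for y in ys],0) for x in np.arange(-.115,-.08,.003)],0)
print('plate left',dict(zip((ys*1000).round(),p.round())))
E
```

```text
tin left foot {np.float64(16.0): np.float32(96.0), np.float64(17.0): np.float32(97.0), np.float64(18.0): np.float32(97.0), np.float64(19.0): np.float32(97.0), np.float64(20.0): np.float32(98.0), np.float64(21.0): np.float32(98.0), np.float64(22.0): np.float32(99.0), np.float64(23.0): np.float32(100.0), np.float64(24.0): np.float32(100.0), np.float64(25.0): np.float32(101.0), np.float64(26.0): np.float32(101.0), np.float64(27.0): np.float32(102.0), np.float64(28.0): np.float32(102.0), np.float64(29.0): np.float32(101.0), np.float64(30.0): np.float32(101.0), np.float64(31.0): np.float32(100.0), np.float64(32.0): np.float32(99.0), np.float64(33.0): np.float32(98.0), np.float64(34.0): np.float32(98.0), np.float64(35.0): np.float32(97.0), np.float64(36.0): np.float32(97.0), np.float64(37.0): np.float32(97.0), np.float64(38.0): np.float32(97.0), np.float64(39.0): np.float32(97.0), np.float64(40.0): np.float32(97.0), np.float64(41.0): np.float32(98.0)}
plate front {np.float64(-136.0): np.float32(154.0), np.float64(-135.0): np.float32(146.0), np.float64(-134.0): np.float32(137.0), np.float64
[... 1440 characters left out ...]
.0): np.float32(102.0), np.float64(116.0): np.float32(101.0), np.float64(117.0): np.float32(100.0), np.float64(118.0): np.float32(99.0), np.float64(119.0): np.float32(97.0), np.float64(120.0): np.float32(96.0), np.float64(121.0): np.float32(95.0), np.float64(122.0): np.float32(95.0), np.float64(123.0): np.float32(96.0), np.float64(124.0): np.float32(99.0), np.float64(125.0): np.float32(104.0), np.float64(126.0): np.float32(110.0), np.float64(127.0): np.float32(118.0), np.float64(128.0): np.float32(126.0), np.float64(129.0): np.float32(135.0), np.float64(130.0): np.float32(143.0), np.float64(131.0): np.float32(150.0), np.float64(132.0): np.float32(156.0), np.float64(133.0): np.float32(161.0)}
```

```bash
python3 - <<'E'
from h import *
d=dict(np.load('pics/side3.npz')); im=d['color'].astype(np.float32); g=im[:,:,2]-im[:,:,0]
o=np.array([.604,-.2328]);c,s=np.cos(-.298),np.sin(-.298)
def rk(x,y,z): return [*(o+x*np.array([c,s])+y*np.array([-s,c])),z]
def prof(P):
    uv=proj(d,P).astype(np.float32); return cv2.remap(g,uv[None,:,0],uv[None,:,1],cv2.INTER_LINEAR)[0]
ys=np.arange(.014,.046,.001)
for z in (.006,):
  p=np.mean([prof([rk(x,y,z) for y in ys]) for x in np.arange(-.096,-.066,.002)],0)
  print(np.c_[ys*1000,p].round(1).tolist())
# top camera: plate left edge and front, z=0.006
d=dict(np.load('pics/top0.npz')); g=d['color'].astype(np.float32).mean(2)
xs=np.arange(-.132,-.117,.001); print('top front',np.mean([prof([rk(x,y,.006) for x in xs]) for y in np.arange(-.1,.1,.004)],0).round())
ys=np.arange(.110,.126,.001)
for sg in(1,-1): print('top edge',sg,np.mean([prof([rk(x,sg*y,.006) for y in ys]) for x in np.arange(-.115,-.07,.003)],0).round())
E
```

```text
[[14.0, 0.2], [15.0, 0.2], [16.0, 0.2], [17.0, 0.3], [18.0, 0.4], [19.0, 0.6], [20.0, 0.8], [21.0, 0.9], [22.0, 1.0], [23.0, 1.2], [24.0, 1.6], [25.0, 2.2], [26.0, 2.8], [27.0, 3.5], [28.0, 4.3], [29.0, 5.0], [30.0, 5.7], [31.0, 6.4], [32.0, 7.0], [33.0, 7.5], [34.0, 8.0], [35.0, 8.5], [36.0, 8.9], [37.0, 9.1], [38.0, 9.3], [39.0, 9.4], [40.0, 9.6], [41.0, 9.8], [42.0, 10.0], [43.0, 10.1], [44.0, 10.1], [45.0, 9.9]]
top front [142. 143. 143. 143. 140. 132. 119. 106.  96.  91.  90.  90.  90.  91.
  91.]
top edge 1 [ 91.  91.  91.  91.  90.  90.  90.  91.  96. 106. 118. 131. 139. 143.
 144. 144.]
top edge -1 [ 93.  92.  92.  91.  90.  91.  94. 103. 115. 127. 136. 141. 141. 140.
 140. 139.]
```

Emit:
{"method": "send_rows", "body": {"deltas": "0.075 0 0.03 0 0 0;0 0 0.02 0 0 0;0 0 0.02 0 0 0;0 0 0 0 0 0;0 0 0 0 0 0", "newtons": 30}}

```text
t: 21.9
tool_pos: [0.526, -0.2065, 0.0588]
ee_rot: [[0.294, 0.956, 0.001], [0.956, -0.294, -0.001], [-0.0, 0.001, -1.0]]
contact_force: [-2.7, -0.9, 6.6]
gripper_width: 0.0557
finger_force: 46.7
```

Emit:
{"method": "send_rows", "body": {"deltas": "0 0 -0.02 0 0 0;0 0.3 0 0 0 0;0 0.3 0 0 0 0;0 0 0 0 0 0;0 0 0 0 0 0", "gripper": 0, "newtons": 30}}

```text
t: 22.4
tool_pos: [0.5357, -0.2091, 0.0589]
ee_rot: [[0.294, 0.956, -0.003], [0.956, -0.294, 0.001], [0.0, -0.003, -1.0]]
contact_force: [-9.0, 2.1, 14.4]
gripper_width: 0.0555
finger_force: 47.6
```

```bash
cat >> h.py <<'E'
def rk():
    o=get_obs(); c,s=np.cos(-.298),np.sin(-.298); M=np.array([[c,s],[-s,c]])
    print('t',o['t'],'rack xy',np.round(M@(o['tool_pos'][:2]-[.604,-.2328])*1000,1),'z',round(o['tool_pos'][2],4),'F rack',np.round(M@o['contact_force'][:2],1),round(o['contact_force'][2],1),'tq',np.round(o['wrist_torque'],2),o['finger_force'],o['gripper_width'])
E
python3 -c "
from h import *
rk()"
```

```text
t 22.4 rack xy [-72.3   2.6] z 0.0589 F rack [-9.2 -0.6] 14.4 tq [ 0.34  1.52 -0.06] 47.573336362838745 0.05550306335496858
```

Emit:
{"method": "send_rows", "body": {"deltas": "0 0 -0.03 0 0 0;0 0 0 0 0 0;0 0 0 0 0 0"}}

```text
t: 22.7
tool_pos: [0.5362, -0.2092, 0.0589]
ee_rot: [[0.294, 0.956, -0.002], [0.956, -0.294, 0.001], [0.0, -0.002, -1.0]]
contact_force: [-7.8, 1.8, 8.3]
gripper_width: 0.0559
finger_force: 46.8
```

```bash
python3 -c "
from h import *
rk()"
```

```text
t 22.7 rack xy [-71.8   2.6] z 0.0589 F rack [-7.9 -0.6] 8.3 tq [ 0.28  1.08 -0.01] 46.83835208415985 0.055896235037132855
```

Emit:
{"method": "send_rows", "body": {"deltas": "0 0 -0.045 0 0 0;0 0.1 0 0 0 0;0 0.1 0 0 0 0;0 0 0 0 0 0"}}

```text
t: 23.1
tool_pos: [0.5414, -0.211, 0.0591]
ee_rot: [[0.294, 0.956, 0.0], [0.956, -0.294, -0.0], [0.0, 0.0, -1.0]]
contact_force: [-0.9, 0.8, -6.6]
gripper_width: 0.0553
finger_force: 45.6
```

```bash
python3 -c "
from h import *
rk()"
```

```text
t 23.1 rack xy [-66.2   2.5] z 0.0591 F rack [-1.1  0.6] -6.6 tq [ 0.02 -0.04 -0.03] 45.62865436077118 0.055301878454349626
```

Emit:
{"method": "send_rows", "body": {"deltas": "0 0.1 0 0 0 0;0 0.1 0 0 0 0;0 0.1 0 0 0 0;0 0.1 0 0 0 0;0 0.1 0 0 0 0;0 0 0 0 0 0"}}

```text
t: 23.7
tool_pos: [0.5508, -0.2139, 0.0595]
ee_rot: [[0.294, 0.956, 0.0], [0.956, -0.294, -0.0], [-0.0, 0.001, -1.0]]
contact_force: [0.9, 0.2, -6.0]
gripper_width: 0.0553
finger_force: 45.6
```

```bash
python3 -c "
from h import *
rk()"
```

```text
t 23.7 rack xy [-56.4   2.4] z 0.0595 F rack [0.8 0.5] -6.0 tq [ 0.02 -0.02  0.01] 45.6158709526062 0.055318690649015186
```

Emit:
{"method": "send_rows", "body": {"deltas": "0 0.1 0 0 0 0;0 0.1 0 0 0 0;0 0.1 0 0 0 0;0 0.1 0 0 0 0;0 0 0 0 0 0"}}

```text
t: 24.2
tool_pos: [0.5585, -0.2163, 0.0595]
ee_rot: [[0.294, 0.956, 0.0], [0.956, -0.294, -0.0], [-0.0, 0.001, -1.0]]
contact_force: [-0.0, 0.4, -7.1]
gripper_width: 0.0556
finger_force: 45.6
```

```bash
python3 -c "
from h import *
rk()"
```

```text
t 24.2 rack xy [-48.3   2.4] z 0.0595 F rack [-0.1  0.4] -7.1 tq [ 0.08  0.06 -0.01] 45.613932609558105 0.05563475682450186
```

Emit:
{"method": "send_rows", "body": {"deltas": "0 0.1 0 0 0 0;0 0.1 0 0 0 0;0 0.1 0 0 0 0;0 0 0 0 0 0"}}

```text
t: 24.6
tool_pos: [0.564, -0.2177, 0.0593]
ee_rot: [[0.294, 0.956, -0.0], [0.956, -0.294, 0.0], [0.0, -0.0, -1.0]]
contact_force: [0.9, 1.0, -7.3]
gripper_width: 0.0559
finger_force: 45.3
```

```bash
python3 -c "
from h import *
rk()"
```

```text
t 24.6 rack xy [-42.7   2.6] z 0.0593 F rack [0.6 1.2] -7.3 tq [ 0.27 -0.12  0.05] 45.33640444278717 0.055910495658958705
```

Emit:
{"method": "send_rows", "body": {"deltas": "0 0.1 0 0 0 0;0 0.1 0 0 0 0;0 0.1 0 0 0 0;0 0 0 0 0 0"}}

```text
t: 25.0
tool_pos: [0.5671, -0.2183, 0.0591]
ee_rot: [[0.294, 0.956, -0.006], [0.956, -0.294, 0.003], [0.001, -0.006, -1.0]]
contact_force: [-6.8, 5.3, 0.3]
gripper_width: 0.0559
finger_force: 46.2
```

```bash
python3 -c "
from h import *
rk()"
```

```text
t 25.0 rack xy [-39.5   3. ] z 0.0591 F rack [-8.   3.1] 0.3 tq [ 1.02  1.45 -0.01] 46.20538294315338 0.05590155159962721
```

Emit:
{"method": "send_rows", "body": {"deltas": "0 0.1 0 0 0 0;0 0.1 0 0 0 0;0 0 0 0 0 0"}}

```text
t: 25.3
tool_pos: [0.5686, -0.2188, 0.0592]
ee_rot: [[0.294, 0.956, -0.011], [0.956, -0.294, 0.004], [0.001, -0.011, -1.0]]
contact_force: [-15.8, 8.0, 9.0]
gripper_width: 0.0556
finger_force: 46.9
```

```bash
python3 -c "
from h import *
rk()"
```

```text
t 25.3 rack xy [-37.9   3. ] z 0.0592 F rack [-17.4   3. ] 9.0 tq [ 1.36  2.86 -0.05] 46.921430826187134 0.0556184160005667
```

Emit:
{"method": "send_rows", "body": {"deltas": "0 0 -0.05 0 0 0;0 0 0 0 0 0;0 0.05 0 0 0 0;0 0 0 0 0 0"}}

```text
t: 25.7
tool_pos: [0.5705, -0.2195, 0.0592]
ee_rot: [[0.294, 0.956, -0.008], [0.956, -0.294, 0.003], [0.001, -0.009, -1.0]]
contact_force: [-9.2, 5.7, -3.0]
gripper_width: 0.0554
finger_force: 45.7
```

```bash
python3 -c "
from h import *
rk()"
```

```text
t 25.7 rack xy [-35.9   2.9] z 0.0592 F rack [-10.4   2.7] -3.0 tq [1.04 1.85 0.05] 45.684422850608826 0.05543133919877787
```

Emit:
{"method": "send_rows", "body": {"deltas": "0 0.1 -0.01 0 0 0;0 0.1 -0.01 0 0 0;0 0 0 0 0 0"}}

```text
t: 26.0
tool_pos: [0.5751, -0.221, 0.0595]
ee_rot: [[0.294, 0.956, -0.007], [0.956, -0.294, 0.003], [0.001, -0.007, -1.0]]
contact_force: [-5.9, 3.2, -7.0]
gripper_width: 0.0553
finger_force: 45.0
```

```bash
python3 -c "
from h import *
rk()"
```

```text
t 26.0 rack xy [-31.1   2.8] z 0.0595 F rack [-6.6  1.3] -7.0 tq [0.89 1.33 0.13] 45.02394497394562 0.055344705206563614
```

Emit:
{"method": "send_rows", "body": {"deltas": "0 0.1 0 0 0 0;0 0.1 0 0 0 0;0 0.1 0 0 0 0;0 0 0 0 0 0"}}

```text
t: 26.4
tool_pos: [0.581, -0.2229, 0.0594]
ee_rot: [[0.293, 0.956, -0.007], [0.956, -0.293, 0.003], [0.0, -0.007, -1.0]]
contact_force: [-6.3, 3.5, -6.5]
gripper_width: 0.0556
finger_force: 45.0
```

```bash
python3 -c "
from h import *
rk()"
```

```text
t 26.4 rack xy [-25.    2.7] z 0.0594 F rack [-7.   1.5] -6.5 tq [0.79 1.3  0.19] 44.96897041797638 0.055555636354023004
```

Steady drag of about 7 N. Continue.

Emit:
{"method": "send_rows", "body": {"deltas": "0 0.1 0 0 0 0;0 0.1 0 0 0 0;0 0.1 0 0 0 0;0 0.1 0 0 0 0;0 0 0 0 0 0"}}

```text
t: 26.9
tool_pos: [0.5885, -0.2252, 0.0594]
ee_rot: [[0.293, 0.956, -0.007], [0.956, -0.293, 0.003], [0.0, -0.008, -1.0]]
contact_force: [-7.0, 4.1, -7.1]
gripper_width: 0.0556
finger_force: 44.9
```

```bash
python3 -c "
from h import *
rk()"
```

```text
t 26.9 rack xy [-17.    2.7] z 0.0594 F rack [-7.8  1.8] -7.1 tq [0.77 1.37 0.2 ] 44.890753626823425 0.055626309639657305
```

Emit:
{"method": "send_rows", "body": {"deltas": "0 0.1 0 0 0 0;0 0.1 0 0 0 0;0 0.1 0 0 0 0;0 0 0 0 0 0"}}

```text
t: 27.3
tool_pos: [0.5942, -0.227, 0.0593]
ee_rot: [[0.293, 0.956, -0.007], [0.956, -0.293, 0.003], [0.0, -0.008, -1.0]]
contact_force: [-7.1, 3.2, -7.0]
gripper_width: 0.0558
finger_force: 44.9
```

```bash
python3 -c "
from h import *
rk()"
```

```text
t 27.3 rack xy [-11.1   2.7] z 0.0593 F rack [-7.7  1. ] -7.0 tq [0.73 1.29 0.28] 44.88851487636566 0.055781310399099907
```

Emit:
{"method": "send_rows", "body": {"deltas": "0 0.08 0 0 0 0;0 0.08 0 0 0 0;0 0.08 0 0 0 0;0 0 0 0 0 0"}}

```text
t: 27.7
tool_pos: [0.5987, -0.2284, 0.0593]
ee_rot: [[0.293, 0.956, -0.007], [0.956, -0.293, 0.003], [0.0, -0.008, -1.0]]
contact_force: [-7.9, 3.6, -6.7]
gripper_width: 0.0557
finger_force: 44.9
```

Emit:
{"method": "send_rows", "body": {"deltas": "0 0.05 0 0 0 0;0 0.05 0 0 0 0;0 0 0 0 0 0"}}

```text
t: 28.0
tool_pos: [0.6005, -0.2289, 0.0593]
ee_rot: [[0.293, 0.956, -0.007], [0.956, -0.293, 0.003], [0.0, -0.008, -1.0]]
contact_force: [-7.1, 2.9, -7.5]
gripper_width: 0.0557
finger_force: 44.9
```

```bash
python3 -c "
from h import *
rk()"
```

```text
t 28.0 rack xy [-4.4  2.7] z 0.0593 F rack [-7.6  0.7] -7.5 tq [0.73 1.43 0.15] 44.89797592163086 0.05567856821286186
```

Emit:
{"method": "send_rows", "body": {"deltas": "0 0.04 0 0 0 0;0 0.04 0 0 0 0;0 0 0 0 0 0"}}

```text
t: 28.3
tool_pos: [0.602, -0.2294, 0.0593]
ee_rot: [[0.294, 0.956, -0.007], [0.956, -0.293, 0.003], [0.0, -0.008, -1.0]]
contact_force: [-7.2, 4.3, -6.9]
gripper_width: 0.0556
finger_force: 44.9
```

```bash
python3 -c "
from h import *
rk()"
```

```text
t 28.3 rack xy [-2.9  2.6] z 0.0593 F rack [-8.2  2. ] -6.9 tq [0.74 1.42 0.14] 44.933717250823975 0.055581912367786604
```

Emit:
{"method": "send_rows", "body": {"deltas": "0 0.04 0 0 0 0;0 0 0 0 0 0"}}

```text
t: 28.5
tool_pos: [0.6027, -0.2297, 0.0592]
ee_rot: [[0.294, 0.956, -0.008], [0.956, -0.293, 0.003], [0.0, -0.008, -1.0]]
contact_force: [-7.1, 3.3, -6.3]
gripper_width: 0.0559
finger_force: 45.0
```

```bash
python3 -c "
from h import *
rk()"
```

```text
t 28.5 rack xy [-2.1  2.6] z 0.0592 F rack [-7.8  1.1] -6.3 tq [0.66 1.45 0.19] 44.95666444301605 0.05593566780045195
```

Emit:
{"method": "send_rows", "body": {"deltas": "0 0.04 0 0 0 0;0 0 0 0 0 0"}}

```text
t: 28.7
tool_pos: [0.6035, -0.2299, 0.0592]
ee_rot: [[0.293, 0.956, -0.008], [0.956, -0.293, 0.003], [0.0, -0.008, -1.0]]
contact_force: [-8.2, 3.5, -7.8]
gripper_width: 0.0555
finger_force: 45.0
```

Emit:
{"method": "send_rows", "body": {"deltas": "0 0.04 0 0 0 0;0 0 0 0 0 0"}}

```text
t: 28.9
tool_pos: [0.6041, -0.2301, 0.0592]
ee_rot: [[0.293, 0.956, -0.008], [0.956, -0.293, 0.003], [0.0, -0.008, -1.0]]
contact_force: [-7.6, 3.8, -6.0]
gripper_width: 0.0556
finger_force: 45.0
```

```bash
python3 -c "
from h import *
rk()"
```

```text
t 28.9 rack xy [-0.7  2.6] z 0.0592 F rack [-8.4  1.4] -6.0 tq [0.73 1.54 0.22] 45.04311919212341 0.055628136115284416
```

Emit:
{"method": "send_rows", "body": {"deltas": "0 0.04 0 0 0 0;0 0 0 0 0 0"}}

```text
t: 29.1
tool_pos: [0.6041, -0.2301, 0.0592]
ee_rot: [[0.293, 0.956, -0.009], [0.956, -0.293, 0.003], [0.0, -0.01, -1.0]]
contact_force: [-10.1, 6.0, -3.1]
gripper_width: 0.0559
finger_force: 45.2
```

Emit:
{"method": "send_rows", "body": {"deltas": "0 0.04 0 0 0 0;0 0 0 0 0 0"}}

```text
t: 29.3
tool_pos: [0.6042, -0.2301, 0.0592]
ee_rot: [[0.293, 0.956, -0.011], [0.956, -0.293, 0.004], [0.0, -0.012, -1.0]]
contact_force: [-12.9, 6.1, -0.8]
gripper_width: 0.0555
finger_force: 45.5
```

```bash
python3 -c "
from h import *
rk()"
```

```text
t 29.3 rack xy [-0.6  2.7] z 0.0592 F rack [-14.1   2. ] -0.8 tq [0.92 2.21 0.24] 45.48943340778351 0.05546672932475831
```

Emit:
{"method": "send_rows", "body": {"deltas": "0 0 0 0 0 0;0 0 0 0 0 0;0 0 0 0 0 0;0 0 0 0 0 0;0 0 0 0 0 0;0 0 0 0 0 0;0 0 0 0 0 0", "gripper": 1}}

```text
t: 30.0
tool_pos: [0.6092, -0.2319, 0.0609]
ee_rot: [[0.294, 0.956, 0.0], [0.956, -0.294, -0.0], [-0.0, 0.0, -1.0]]
contact_force: [0.6, -0.1, 0.4]
gripper_width: 0.0853
finger_force: 0.0
```

```bash
python3 -c "
from h import *
rk()"
```

```text
t 30.0 rack xy [4.7 2.4] z 0.0609 F rack [0.6 0.1] 0.4 tq [0.03 0.01 0.05] 0.0 0.08527332633398246
```

Emit:
{"method": "send_rows", "body": {"deltas": "0 -0.2 -0.3 0 0 0;0 0 -0.6 0 0 0;0 0 -1 0 0 0;0 0 -1 0 0 0;0 0 -1 0 0 0;0 0 -1 0 0 0;0 0 -1 0 0 0;0 0 -1 0 0 0;0 0 -1 0 0 0;-1 -0.5 -0.5 0 0 0;-1 -0.5 -0.5 0 0 0;-1 -0.5 -0.5 0 0 0;-1 -0.5 0 0 0 0;-1 -0.5 0 0 0 0;-1 -0.5 0 0 0 0;-1 -0.5 0 0 0 0;-1 -0.5 0 0 0 0;-1 -0.5 0 0 0 0;-1 -0.5 0 0 0 0;-1 -0.5 0 0 0 0"}}

```text
t: 32.0
tool_pos: [0.4347, -0.4092, 0.25]
ee_rot: [[0.294, 0.956, 0.001], [0.956, -0.294, -0.001], [-0.001, 0.001, -1.0]]
contact_force: [-0.1, -1.1, 0.1]
gripper_width: 0.0855
finger_force: 0.0
```

```bash
python3 - <<'E'
from h import *
d=snap('top','top4.png');a=d['color'];e=snap('side','side4.png');b=e['color']
A=cv2.resize(a[140:260,350:510],(520,390),interpolation=2)
B=cv2.resize(b[110:200,250:350],(433,390),interpolation=2)
cv2.imwrite('pics/c4.png',cv2.resize(np.hstack([A,B]),(790,323))[:,:,::-1])
m=((a[:,:,2].astype(int)-a[:,:,1])>2).astype(np.uint8); u,v=197,242
w=np.zeros_like(m); w[v-20:v+21,u-20:u+21]=m[v-20:v+21,u-20:u+21]
w=cv2.morphologyEx(w,2,np.ones((3,3),np.uint8)); w=cv2.morphologyEx(w,3,np.ones((5,5),np.uint8))
c=max(cv2.findContours(w,0,1)[0],key=cv2.contourArea)
print(cv2.minAreaRect((ray(d,c[:,0].astype(float),.09)[:,:2]*1000).astype(np.float32)))
E
```

```text
((457.0339050292969, 293.60601806640625), (53.988670349121094, 60.361900329589844), 1.1072227954864502)
```

View pics/c4.png

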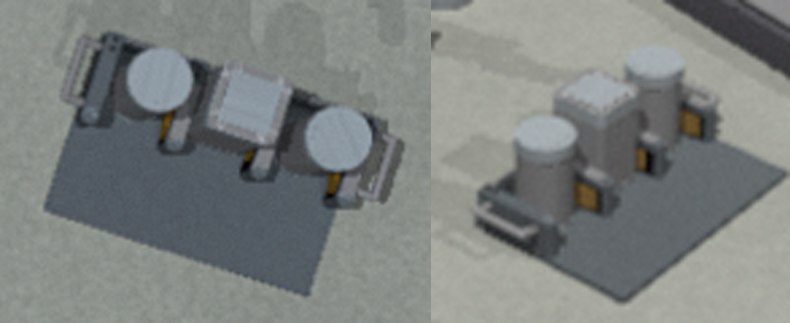

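```bash
python3 - <<'E'
from h import *
d=dict(np.load('pics/top4.npz')); im=d['color'].astype(np.float32)
o=np.array([.604,-.2328]);c,s=np.cos(-.298),np.sin(-.298)
def P(x,y,z): return [*(o+x*np.array([c,s])+y*np.array([-s,c])),z]
def prof(ch,Q):
    uv=proj(d,Q).astype(np.float32); return cv2.remap(ch,uv[None,:,0],uv[None,:,1],cv2.INTER_LINEAR)[0]
g=im.mean(2); xs=np.arange(.018,.040,.001)
print('tin top back edge',np.c_[xs*1000,np.mean([prof(g,[P(x,y,.096) for x in xs]) for y in np.arange(-.012,.013,.003)],0)].round(0).astype(int).tolist())
xs=np.arange(.024,.046,.001)
for y0 in(-.105,.098,.037,-.037): print('plate back edge z.036 y',y0,np.mean([prof(g,[P(x,y0+k,.036) for x in xs]) for k in(-.003,0,.003)],0).round(0).astype(int).tolist())
E
```

```text
tin top back edge [[18, 148], [19, 148], [20, 146], [21, 141], [22, 136], [23, 131], [24, 128], [25, 127], [26, 127], [27, 129], [28, 130], [29, 132], [30, 132], [31, 132], [32, 131], [33, 130], [34, 131], [35, 130], [36, 130], [37, 130], [38, 130], [39, 130]]
plate back edge z.036 y -0.105 [154, 155, 156, 155, 150, 140, 126, 112, 105, 102, 107, 116, 124, 128, 128, 126, 126, 125, 125, 126, 126, 126]
plate back edge z.036 y 0.098 [35, 34, 36, 41, 48, 58, 72, 84, 92, 99, 109, 117, 124, 131, 133, 134, 133, 132, 132, 131, 130, 129]
plate back edge z.036 y 0.037 [50, 48, 44, 42, 40, 41, 43, 51, 63, 76, 92, 107, 118, 127, 133, 135, 134, 133, 133, 132, 133, 133]
plate back edge z.036 y -0.037 [136, 137, 138, 139, 140, 142, 146, 148, 149, 148, 145, 141, 138, 135, 135, 133, 132, 131, 130, 130, 132, 132]
```

The picture shows the tin upright between the dividers against the back plate, with both round tins undisturbed. The push force rose from 8 to 14 N with no further motion, at the expected home position. Handing in.

```bash
python3 -c "
from h import *
print(robot.hand_in())"
```

```text
the job is handed in; nothing more can be done
None
```

I handed the job in at about 32 s of the 67 s allowed, but it returned no verdict: the copper tin (about 7 N) is in the middle bay and let go, stopped at the back plate by a rise in push from 8 to 14 N with no further motion (final gap not measured), and the aluminium tin (about 2.5 N) is back standing on the bench.

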